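Hold the swatch case open

TASK

A colourist needs both hands free to look through the colour panels in the grey sample case, so open its blue lid by the steel handle and keep holding it open, at least 50 degrees up and steady; it falls shut if let go, so finish while still holding it. The worn catch does not always engage: before touching the red knob, tug the handle gently upward to learn whether the lid is caught. If it is caught, turn the knob about 70 degrees anticlockwise (seen from above) to release it and then lift; if the lid comes up, leave the knob alone, and leave everything else on the counter where it is.

Things in the scene. Friction and masses are not known exactly. Their poses are not given: they have to be found in the camera images.
- case: Grey steel sample case fixed to the counter, 230 (x) by 280 (y) by 108 mm high. Origin: centre of its underside; its own x points away from the robot side (front to hinge), y to the left, z up. The front 60 mm of its top is a fixed dark deck, top 108 mm up, with the red knob on it; the rest is the blue lid, whose closed top is also 108 mm up.
- lid (a joint): Opening angle of the blue lid in rad: 0 shut, stop at 1.3. Hinged along the back edge of the case; moves up as it opens. The lid weighs 0.3 to 0.6 kg and falls shut unless held: lifting it at the handle takes 2 to 4 N, and up to 10 N while the bar is pinched hard and must turn between the pads. When caught it lifts only about 3 mm (0.02 rad) and then stops hard, and a 20 N pull does not move it further.
- lid_handle (a point): Centre of the lid's steel handle bar: a round bar 12 mm thick, 100 mm long along the case's y, standing on two posts at its ends, its centre line 40 mm above the lid's top. Closed, this point is at (-25, 50, 148) mm in the case's frame. Its axes turn with the lid.
- lid_hinge (a point): Middle of the lid's hinge axis, which runs along the case's y, at (115, 0, 100) mm in the case's frame. The handle bar is 140 mm in front of and 48 mm above it when shut, and moves round it on an arc.
- catch (a joint): Turn of the red catch knob in rad, starts at 0 to 0.12, grows anticlockwise seen from above, stop at 1.3; stays where it is left (friction 0.08 N m). The catch is surely released above 0.9. The reading does not tell if the lid is caught: that depends on the worn keeper hidden under the lid. If the lid is not caught, the knob may jam against the keeper when turned.
- catch_grip (a point): Centre of the grip of the red knob: an upright wing 46 mm long, 12 mm thick and 30 mm tall (from 116 to 146 mm above the counter), on a black disc 46 mm wide. On the vertical turning axis, 132 mm above the counter, at (-85, -85, 132) mm in the case's frame. Its x axis runs along the wing (along the case's x at joint value 0).
- tin_mid (a point): Middle of a steel paint tin with a green band, 100 mm wide, 110 mm tall: leave alone.
- spray_mid (a point): Middle of a clear bottle with a white cap, 64 mm wide, 170 mm tall: leave alone.
- fan_mid (a point): Middle of a closed pack of colour strips, 160 by 50 by 24 mm, lying flat: leave alone.
- panel_mid (a point): Middle of a blue test panel, 100 by 70 by 4 mm, lying flat: leave alone.

How it is judged:
On the way, in this order (a step that is already met when the one before it is completed fails the run):
1. with the knob still unturned, the lid was tugged by the gripper: it came up, or pulled against its catch (value of joint catch below 0.25 rad and contact force between the fingers and lid above 0.5 N and (value of joint lid above 0.06 rad or contact force between lid and catch above 1 N)), for 0.02 s.
2. the lid was raised open by the gripper (value of joint lid above 0.79 rad and contact force between the fingers and lid above 0.5 N), for 0.2 s.
At the end, for the whole second after the job is handed in: The lid stands still at 0.79 rad (45 degrees) or more, carried by the gripper's fingers and propped by nothing else, and no bystander has moved more than 30 mm (all of step 2 and velocity of joint lid between -0.05 and 0.05 rad/s and contact force between lid and tin below 0.3 N and contact force between lid and spray below 0.3 N and contact force between lid and fan below 0.3 N and contact force between lid and panel below 0.3 N and not (distance of tin_mid from where it was at the start of the episode above 0.03 m) and not (distance of spray_mid from where it was at the start of the episode above 0.03 m) and not (distance of fan_mid from where it was at the start of the episode above 0.03 m) and not (distance of panel_mid from where it was at the start of the episode above 0.03 m)); the arm keeps its last pose, push and grip.
It fails at once if a bystander was moved more than 30 mm (distance of any of tin_mid, spray_mid, fan_mid, panel_mid from where it was at the start of the episode above 0.03 m).
It fails at once if the knob was turned against the keeper although the lid was not caught (value of joint catch above 0.13 rad and contact force between lid and catch above 1 N and value of joint lid below 0.01 rad).
It fails at once if the caught lid was wrenched (over 60 N on the catch) (contact force between lid and catch above 60 N).
It also fails if it takes over 64 s, if anything falls off the work surface, if the arm or the gripper's body presses on something with over 40 N, if the wrist force passes 120 N, or if a joint passes its speed limit or range.

ROBOT

A 7-joint arm with a two-finger parallel gripper is mounted at the origin on the work surface. World frame = base frame: x ahead of the robot, y to its left, z up, the work surface at z = 0. Lengths are in m, angles in rad, forces in N, time in s.
With the tool pointing down it reaches from about 0.4 to 0.75 m from the base axis. Payload 19.5 kg.
Tool frame: the origin (TCP) lies midway between the tips of the shut fingers; the grasp point (between the pads) lies 19 mm behind it (arm.tcp_to_grasp is the distance from the TCP to the grasp point, in m); z points along the fingers, y is the direction in which the jaws open and shut (so a half turn about z gives the same grasp; the last joint's range is limited). The gripper opens to 85 mm and grips with 20 to 120 N. Pads are 22 mm wide; open, the fingers measure 114 mm over their backs; the gripper's body (76 mm by 85 mm) begins 54 mm behind the grasp point. The pads swing forward as they close: fully open they stand 13 mm farther back than shut.
Start: joints at [-0.042, 0.707, -0.028, 1.485, 0.022, 0.951, -0.075], TCP at [0.575, 0, 0.202] pointing down, gripper open.
Joint ranges: [-2.71, 2.71], [-0.32, 2.16], [-1.57, 1.52], [0, 2.45], [-1.46, 4.6], [0, 2.02], [-2.83, 2.83]. Speed limits (rad/s): [1.89, 1.89, 2.57, 2.57, 3.01, 3.01, 3.01].

INTERFACE

Orientations are given as [roll, pitch, yaw] about the fixed x, y, z axes, in that order (R = Rz(yaw) Ry(pitch) Rx(roll)).
In Python, from station import monitor, cams, arm gives the robot as it stands.
- The arm moves only by the tool send_rows, never from a script. Its argument "series" is a list that holds one entry, the list of rows, each a list of 7 numbers: the shift along the tool's x, y, z in units of 25 mm (1.0 is 25 mm), then the turn, a rotation vector about the tool's x, y, z in degrees, then the finger opening in mm, from 0 to 85.4. A call has 1 to 8 rows; each row shifts and turns the pose as measured when the row begins, along the tool's axes as they then stand; what a row does not reach is not made up. A row lasts 1/12 s, in which the tool goes at most 41.7 mm and 7.16 degrees, less where a joint would pass 70% of its speed; a pose out of reach is approached as far as the arm can. A call is refused whole if a number of a shift passes 1 or a number of a turn 7.16, either way. A call with a gripper value outside its range is refused whole. The fingers move at their own pace and stop on an object; "newtons" is the grip in N (left out, the last holds). Time passes only in rows, so rows that do not move let the fingers close. It gives the time, the measured TCP pose, the force and the opening at its end, in the units of the state.
- monitor.get_state(): the state, without advancing time (a new reading comes with each control period).
- cams.snapshot(name): name is "scene" or "side" or "wrist"; returns a dict with "img" (480x640x3 uint8, red, green, blue), "K" (3x3 intrinsics, pixels), "R" (3x3) and "t" (3): a world point X has camera coordinates R X + t. Camera axes: x right, y down, z forward; pixel columns grow to the right and rows downward; lengths in m; the calibration is good to about 2 mm. A picture is of the moment at which its call begins. There is no depth.
- arm.close_job(): hands the job in, once; it reports no verdict.
The state is a dict: "clock": time; "q": joint angles; "qd": joint speeds; "joint_torque": joint torques, N m; "ee_pos": TCP position; "eef_rot": TCP orientation; "ft_force": force on the tool from outside, world axes, zero at the start; "moment": the same for the moment, N m; "finger_gap": opening from 0.0 (shut) to 1.0 (fully open).
Only numpy, scipy, OpenCV 4.12 (cv2) and the standard library are available. Lean on these libraries where they do the work, as an engineer would, in place of code of your own. Each camera call takes 0.05 s, during which the arm holds its last target.

## Working session

There is one attempt and no reset: what is moved stays moved. The work goes in short steps, Python scripts to look and compute and a tool call to move; the robot and the scene stay as the last step left them, time stands still between calls to the robot, and variables do not carry over. Pictures are saved under pics/ and viewed, and the job is handed in when it is done.

Besides the shell and the picture viewer there is one more tool, called after "Call:" as name([rows], argument=value, ...), one row to a line, values as JSON. send_rows: Moves the arm, as the interface text tells. Its arguments: {"type":"object","properties":{"series":{"type":"array","items":{"type":"array","items":{"type":"array","items":{"type":"number"}}}},"newtons":{"type":"number"}},"required":["series"]}

```bash
ls; mkdir -p pics; python3 - <<'E'
from station import monitor,cams,arm
import cv2,numpy as np
print(monitor.get_state(), arm.tcp_to_grasp)
for n in ["scene","side","wrist"]:
    s=cams.snapshot(n); cv2.imwrite(f"pics/{n}0.png",s["img"][:,:,::-1]); np.savez(f"pics/{n}0.npz",**s); print(n,s["K"].tolist(),s["R"].tolist(),s["t"].tolist())
E
```

```text
pics
{'clock': 0.0, 'q': array([-0.0417058 ,  0.70711615, -0.02761442,  1.48497072,  0.02198472,
        0.95091401, -0.07551075]), 'qd': array([ 0.00054486, -0.0007368 ,  0.00086876,  0.00025772,  0.00191709,
       -0.00029274, -0.00027539]), 'joint_torque': array([-3.35119905e-03, -8.83210659e+01,  1.23306759e+00, -2.36173260e+01,
        1.66974653e-02,  6.38553465e-03, -2.14882397e-05]), 'ee_pos': array([5.74709295e-01, 4.32671054e-06, 2.01426611e-01]), 'eef_rot': array([-3.14048661e+00,  2.50644046e-05,  1.57078016e+00]), 'ft_force': array([0.03796167, 1.10119682, 0.38980006]), 'moment': array([-0.04698309, -0.01276659,  0.08025668]), 'finger_gap': 1.0013961499167217} 0.0187
scene [[453.2617381324435, 0.0, 320.73215501688503], [0.0, 453.2617381324435, 236.19485476292], [0.0, 0.0, 1.0]] [[0.36850877142271726, 0.9294963037892223, 0.015424222077410898], [0.5765437562394234, -0.2154984933388289, -0.7881355825681462], [-0.729245214263252, 0.29932761418029646, -0.6153083754210367]] [-0.23953827973060182, -0.23394902551045493, 1.3652130808964067]
side [[458.71838067360926, 0.0, 318.81919707026816], [0.0, 458.71838067360926, 241.87457059146524], [0.0, 0.0, 1.0]] [[-0.8027492017713761, -0.5960483212036144, -0.017891837406246922], [-0.3443878828272681, 0.4878934269628059, -0.8020953746832361], [0.4868169113919223, -0.6377196897672535, -0.5969278784459537]] [0.4747714831504773, 0.2513679473673283, 0.8518786056727827]
wrist [[368.8143924886758, 0.0, 323.40619052286297], [0.0, 368.8143924886758, 242.24459850849428], [0.0, 0.0, 1.0]] [[0.9999989946824708, 0.0013556534928709026, -0.00041573748471485745], [0.0014178195493445866, -0.9517057721270314, 0.3070083273916484], [2.053714747622522e-05, -0.3070086081915283, -0.9517067374325602]] [-0.5745329754459841, -0.04026639557244268, 0.37947968262116444]
```

View pics/scene0.png

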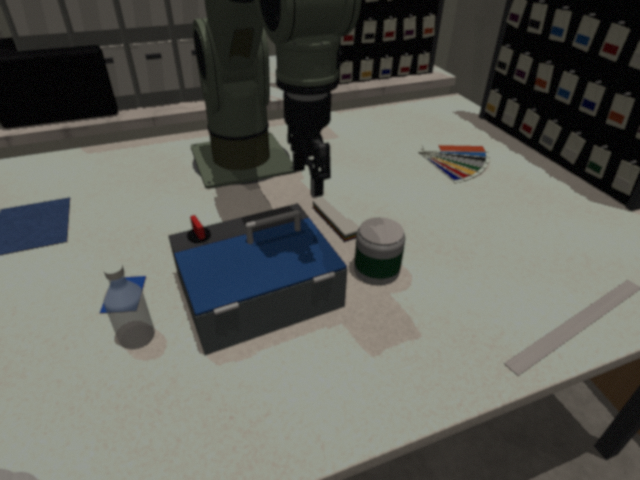

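View pics/side0.png

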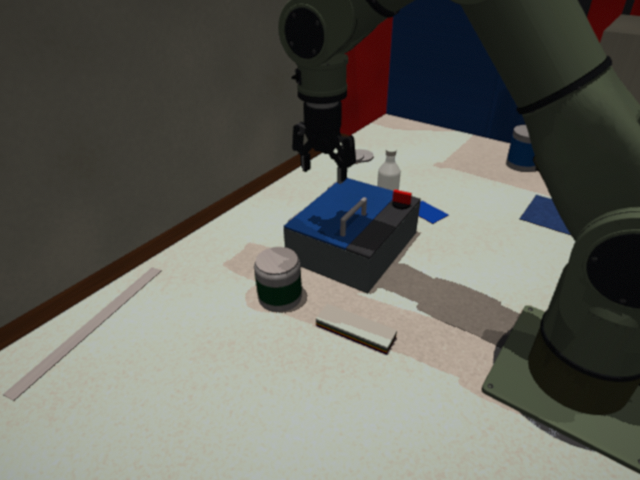

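View pics/wrist0.png

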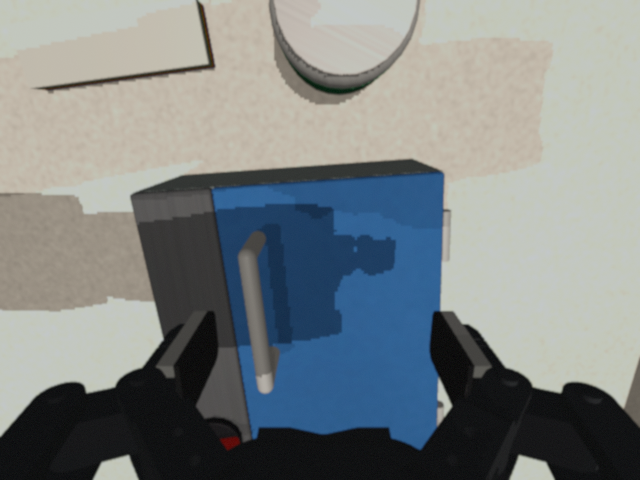

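```bash
python3 - <<'E'
import cv2
a=cv2.imread("pics/scene0.png")[180:380,150:420];cv2.imwrite("pics/sz.png",cv2.resize(a,None,fx=2.9,fy=2.9,interpolation=cv2.INTER_CUBIC))
a=cv2.imread("pics/side0.png")[140:320,240:460];cv2.imwrite("pics/dz.png",cv2.resize(a,None,fx=3.3,fy=3.3,interpolation=cv2.INTER_CUBIC))
E
```

```text
(no output)
```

View pics/sz.png

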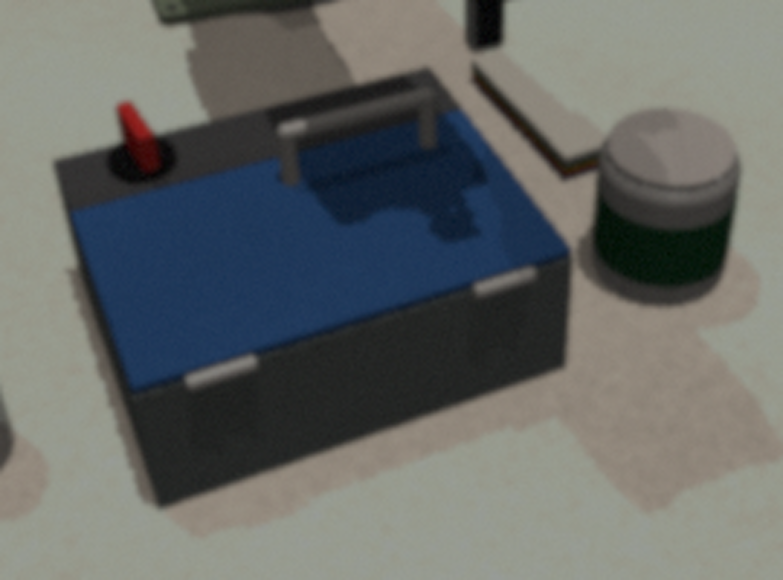

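View pics/dz.png

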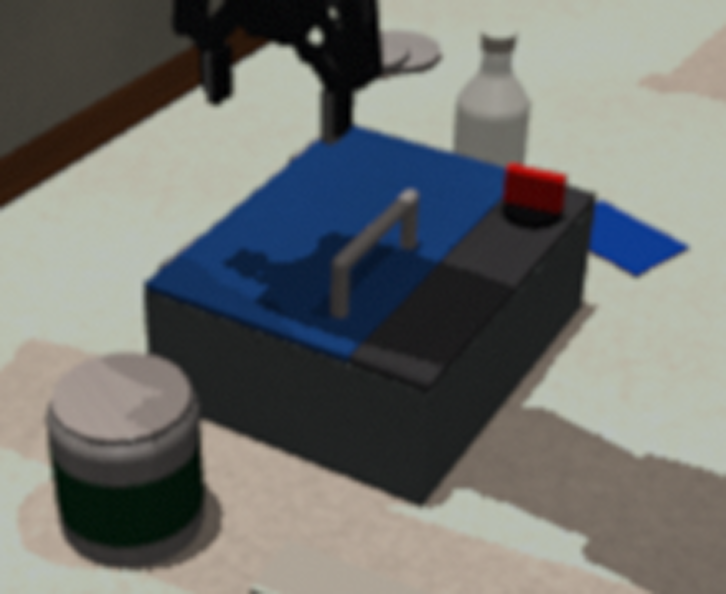

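```bash
cat > fit.py <<'E'
import numpy as np
from scipy.optimize import least_squares
obs=[]
def add(n,p,u,v): obs.append((n,np.array(p)/1000,(u,v)))
for p,u,v in [((-115,-140,108),57,162),((-115,140,108),430,70),((115,140,108),569,250),((115,-140,108),131,390),((115,-140,0),163,506),((115,140,0),565,368),((-55,-140,108),75,210)]: add("scene",p,150+u/2.9,180+v/2.9)
for p,u,v in [((-115,140,108),430,386),((-115,140,0),422,503),((115,140,108),148,286),((-115,-140,108),595,195),((-55,140,108),350,358)]: add("side",p,240+u/3.3,140+v/3.3)
for p,u,v in [((-115,140,108),133,195),((115,140,108),442,172),((-55,140,108),212,187)]: add("wrist",p,u,v)
C={n:np.load(f"pics/{n}0.npz") for n in ["scene","side","wrist"]}
def pr(n,X):
    c=C[n];q=c["K"]@(c["R"]@X+c["t"]);return q[:2]/q[2]
def T(x,p):
    c,s=np.cos(x[2]),np.sin(x[2]);return np.array([x[0]+c*p[0]-s*p[1],x[1]+s*p[0]+c*p[1],p[2]])
f=lambda x:np.concatenate([pr(n,T(x,p))-uv for n,p,uv in obs])
if __name__=="__main__":
    r=least_squares(f,[0.6,-.05,0],loss='soft_l1')
    print(r.x,np.degrees(r.x[2]));print(r.fun.reshape(-1,2).round(1).tolist())
    for nm,p in dict(handle=(-25,50,148),hinge=(115,0,100),knob=(-85,-85,132)).items(): print(nm,T(r.x,np.array(p)/1000).round(4))
    for e in ((-25,0,154),(-25,100,154)): print(pr("wrist",T(r.x,np.array(e)/1000)),pr("scene",T(r.x,np.array(e)/1000)))
E
python3 fit.py
```

```text
[ 0.55851613 -0.10161453  0.07260139] 4.1597532941542275
[[-2.5, -1.5], [-0.6, -2.4], [1.6, -0.9], [-0.1, -0.7], [-1.6, 1.3], [0.1, -0.7], [-2.4, -0.2], [-1.4, -1.1], [-1.2, 0.6], [-3.0, -2.2], [-0.4, -1.8], [-1.5, -1.4], [-3.8, -0.6], [5.8, -0.4], [-0.8, 1.5]]
handle [ 0.53   -0.0536  0.148 ]
hinge [ 0.6732 -0.0933  0.1   ]
knob [ 0.4799 -0.1926  0.132 ]
[266.05855192 390.23014906] [247.88637925 222.65647102]
[247.33943142 260.00650713] [296.86052394 210.05179959]
```

```bash
cat > ov.py <<'E'
import cv2,numpy as np
from fit import *
r=least_squares(f,[0.6,-.05,0],loss='soft_l1')
for n,(x0,y0,w,h,k) in dict(wrist=(110,140,360,280,2.2),scene=(150,180,260,200,3),side=(270,160,180,150,4)).items():
    im=cv2.imread(f"pics/{n}0.png");a=cv2.resize(im[y0:y0+h,x0:x0+w],None,fx=k,fy=k,interpolation=cv2.INTER_CUBIC)
    a=np.clip(a.astype(float)*1.6,0,255).astype(np.uint8)
    def L(p,q,c):
        P=[tuple(int(round(z)) for z in (pr(n,T(r.x,np.array(e)/1000))-[x0-.5,y0-.5])*k) for e in (p,q)];cv2.line(a,P[0],P[1],c,1)
    for z in (108,0):
        c=[(-115,-140,z),(115,-140,z),(115,140,z),(-115,140,z)]
        for i in range(4): L(c[i],c[(i+1)%4],(0,255,255))
    L((-55,-140,108),(-55,140,108),(0,255,255));L((-25,0,148),(-25,100,148),(0,0,255))
    cv2.imwrite(f"pics/ov_{n}.png",a)
E
python3 ov.py
```

```text
(no output)
```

View pics/ov_wrist.png

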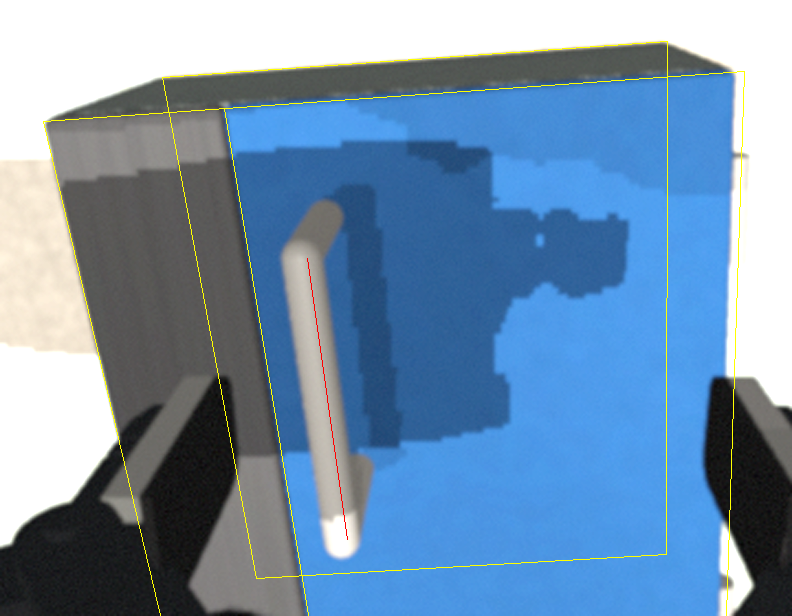

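View pics/ov_scene.png

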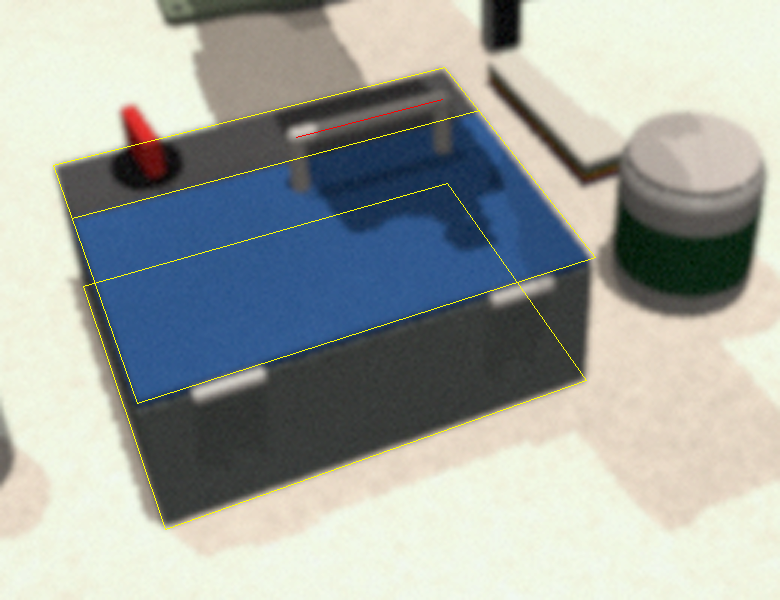

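View pics/ov_side.png

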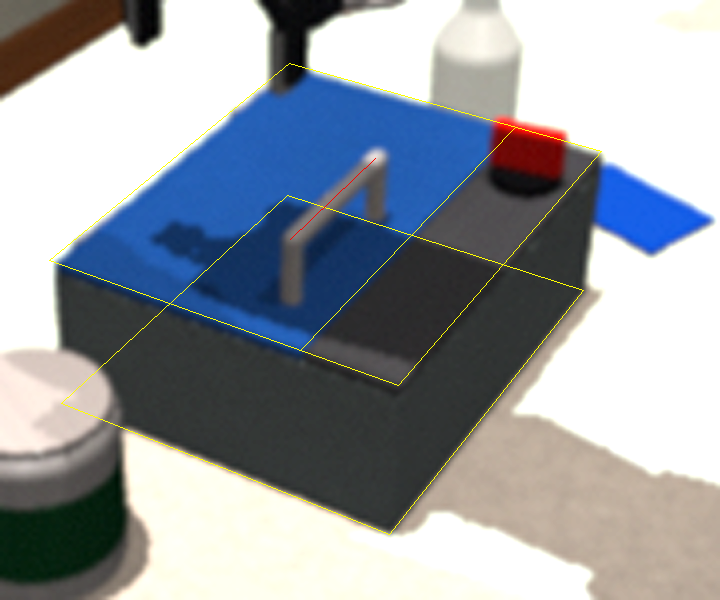

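Call:
send_rows([
  [[-0.4,-0.35,0,0,0,-1,85],[-0.4,-0.35,0,0,0,-1,85],[-0.4,-0.35,0,0,0,-1,85],[-0.4,-0.35,0,0,0,-1,85],[-0.4,-0.35,0,0,0,-0.2,85],[0,0,0,0,0,0,85]],
], newtons=30)

```text
clock: 0.65
ee_pos: [0.5304, -0.0527, 0.2001]
eef_rot: [-3.138, -0.0, 1.65]
ft_force: [-0.2, -0.9, -0.1]
finger_gap: 0.994
```

```bash
python3 - <<'E'
from station import monitor,cams,arm
import cv2,numpy as np
for n in ["wrist","side"]:
    s=cams.snapshot(n); a=s["img"][:,:,::-1]; np.savez(f"pics/{n}1.npz",**s)
    cv2.imwrite(f"pics/{n}1.png",np.clip(a*1.6,0,255).astype(np.uint8))
    for X in [(.5275,-.0536,.148),(.5305,-.0536,.148)]:
        q=s["K"]@(s["R"]@np.array(X)+s["t"]);print(n,X,q[:2]/q[2])
print(monitor.get_state()["ee_pos"])
E
```

```text
wrist (0.5275, -0.0536, 0.148) [319.23625754 253.15859828]
wrist (0.5305, -0.0536, 0.148) [323.87899958 253.51459999]
side (0.5275, -0.0536, 0.148) [353.89000654 209.18046456]
side (0.5305, -0.0536, 0.148) [352.79534943 208.77687123]
[ 0.53167387 -0.05058319  0.20009627]
```

View pics/wrist1.png

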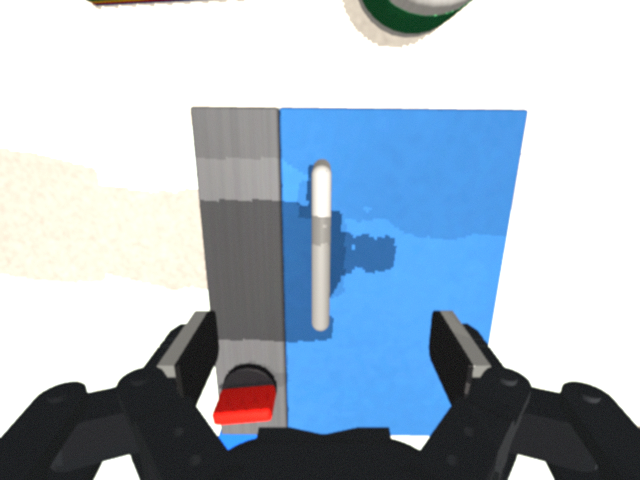

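View pics/side1.png

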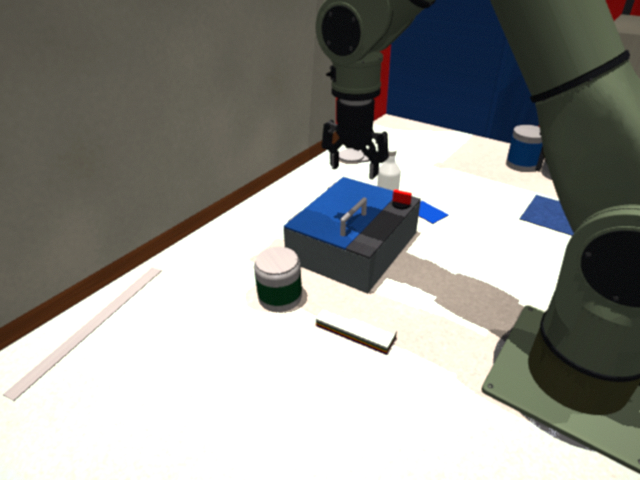

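Call:
send_rows([
  [[0,-0.12,0.4,0,0,0,85],[0,0,0.4,0,0,0,85],[0,0,0.4,0,0,0,85],[0,0,0.4,0,0,0,85],[0,0,0.4,0,0,0,85],[0,0,0.4,0,0,0,85],[0,0,0,0,0,0,85]],
])

```text
clock: 1.33
ee_pos: [0.532, -0.0446, 0.1372]
eef_rot: [-3.142, -0.004, 1.655]
ft_force: [-0.3, -0.4, 0.2]
finger_gap: 0.994
```

Call:
send_rows([
  [[-0.15,-0.14,0.2,0,0,0.4,85],[-0.05,0,0.16,0,0,0,85],[0,0,0,0,0,0,85]],
])

```text
clock: 1.58
ee_pos: [0.5295, -0.0488, 0.1278]
eef_rot: [3.141, -0.005, 1.649]
ft_force: [-0.3, 0.7, -0.7]
finger_gap: 0.998
```

```bash
python3 - <<'E'
from station import monitor,cams,arm
import cv2,numpy as np
s=cams.snapshot("wrist"); a=s["img"][:,:,::-1]
cv2.imwrite(f"pics/w2.png",np.clip(a*1.6,0,255).astype(np.uint8))
print(monitor.get_state()["ee_pos"],monitor.get_state()["eef_rot"])
E
```

```text
[ 0.52950598 -0.04885217  0.12811214] [ 3.14110149 -0.0045847   1.64899424]
```

View pics/w2.png

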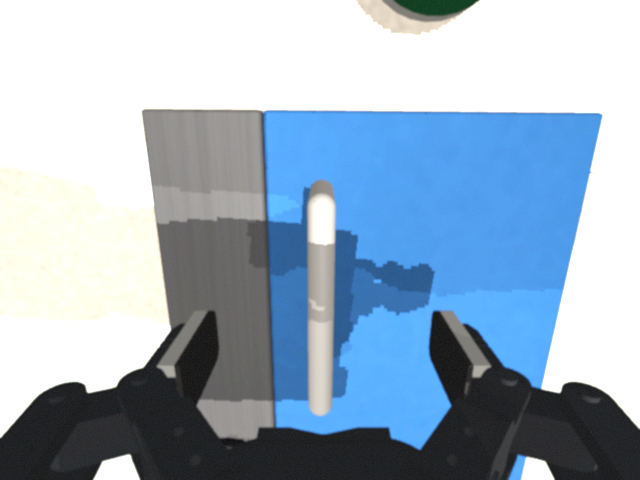

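Call:
send_rows([
  [[0,0,0,0,0,0,50],[0,0,0,0,0,0,20],[0,0,0,0,0,0,5],[0,0,0,0,0,0,5],[0,0,0,0,0,0,5],[0,0,0,0,0,0,5],[0,0,0,0,0,0,5],[0,0,0,0,0,0,5]],
], newtons=30)

```text
clock: 2.3
ee_pos: [0.5303, -0.0488, 0.1296]
eef_rot: [3.139, -0.004, 1.649]
ft_force: [-0.9, 0.7, -0.3]
finger_gap: 0.057
```

```bash
python3 - <<'E'
from station import monitor,cams,arm
import cv2,numpy as np
s=cams.snapshot("side"); a=s["img"][140:320,260:460,::-1]
cv2.imwrite(f"pics/s3.png",cv2.resize(np.clip(a*1.6,0,255).astype(np.uint8),None,fx=3.3,fy=3.3))
t=monitor.get_state()
print(t["ee_pos"],t["eef_rot"],t["ft_force"],t["finger_gap"])
E
```

```text
[ 0.53036764 -0.04881715  0.12963741] [ 3.13864531 -0.00438873  1.64877615] [-0.25323598  0.21084945  0.02844202] 0.05880574574634597
```

View pics/s3.png

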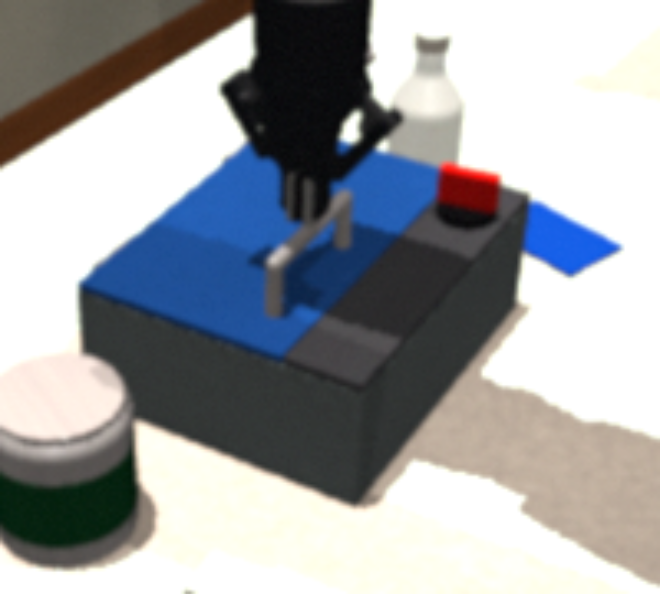

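```bash
python3 - <<'E'
from station import monitor,cams,arm
import cv2,numpy as np
e=monitor.get_state()["ee_pos"]
for n in ["side","scene","wrist"]:
    s=cams.snapshot(n)
    def P(X):
        q=s["K"]@(s["R"]@np.array(X)+s["t"]);return q[:2]/q[2]
    p=P(e);print(n,p,P(e+[0,0,.019]))
    x0,y0=(np.clip(p,[80,60],[560,420])-[80,60]).astype(int)
    a=s["img"][y0:y0+120,x0:x0+160,::-1];a=cv2.resize(np.clip(a*1.6,0,255).astype(np.uint8),None,fx=4,fy=4,interpolation=cv2.INTER_CUBIC)
    c=((p-[x0,y0])*4).astype(int);cv2.drawMarker(a,tuple(int(v) for v in c),(0,255,0),cv2.MARKER_CROSS,14,1);print(x0,y0)
    cv2.imwrite(f"pics/{n}4.png",a)
E
```

```text
side [351.50295961 216.3978164 ] [351.70700043 209.48105326]
271 156
scene [275.88669757 226.03274833] [275.43798112 218.11619033]
195 166
wrist [323.66180559 286.32502375] [323.83194096 303.5421851 ]
243 226
```

View pics/side4.png

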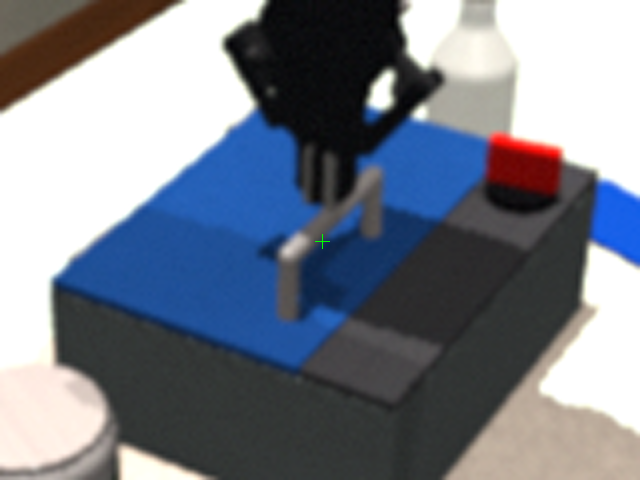

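View pics/scene4.png

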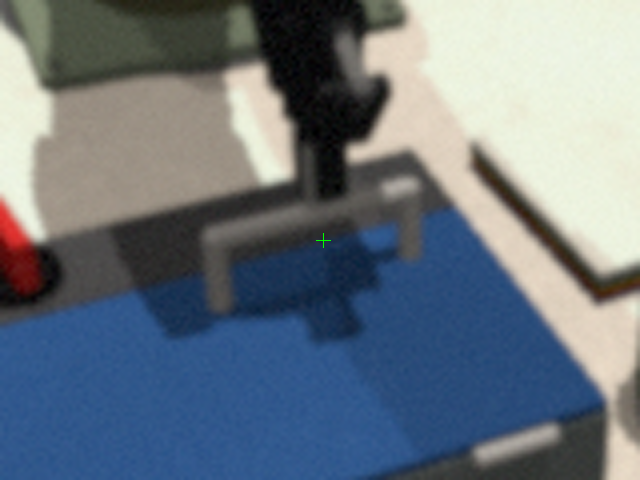

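View pics/wrist4.png

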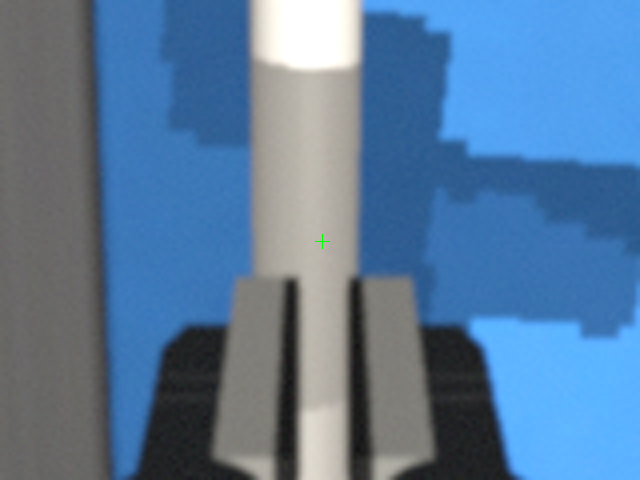

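Call:
send_rows([
  [[0,-0.05,0,0,0,0,85],[0,0,0,0,0,0,85],[0,0,0,0,0,0,85],[0,0,0,0,0,0,85],[0,0,0,0,0,0,85],[0,0,0,0,0,0,85]],
])

```text
clock: 3.0
ee_pos: [0.5289, -0.049, 0.1296]
eef_rot: [3.139, -0.004, 1.649]
ft_force: [-0.8, -0.0, 0.1]
finger_gap: 0.902
```

Call:
send_rows([
  [[0,0,0.3,0,0,0,85],[0,0,0.3,0,0,0,85],[0,0,0.3,0,0,0,85],[0,0,0,0,0,0,60],[0,0,0,0,0,0,40],[0,0,0,0,0,0,40],[0,0,0,0,0,0,40]],
])

```text
clock: 3.58
ee_pos: [0.5286, -0.0487, 0.1037]
eef_rot: [3.14, -0.005, 1.649]
ft_force: [-1.0, -0.8, 0.1]
finger_gap: 0.47
```

```bash
cat > look.py <<'E'
import sys
from station import monitor,cams,arm
import cv2,numpy as np
t=monitor.get_state();e=t["ee_pos"];k=sys.argv[1]
print(t["clock"],e,t["eef_rot"],t["ft_force"],t["finger_gap"])
out=[]
for n in ["side","scene"]:
    s=cams.snapshot(n)
    x0,y0=(271,136) if n=="side" else (195,146)
    a=s["img"][y0:y0+140,x0:x0+130,::-1];out.append(cv2.resize(np.clip(a*1.6,0,255).astype(np.uint8),None,fx=3,fy=3,interpolation=cv2.INTER_CUBIC))
cv2.imwrite(f"pics/v{k}.png",np.hstack(out))
E
python3 look.py 5
```

```text
3.5833 [ 0.52858608 -0.04873341  0.10374584] [ 3.14013366 -0.00465232  1.64880863] [-1.04719705 -0.79001425  0.14995647] 0.4697469382002931
```

View pics/v5.png

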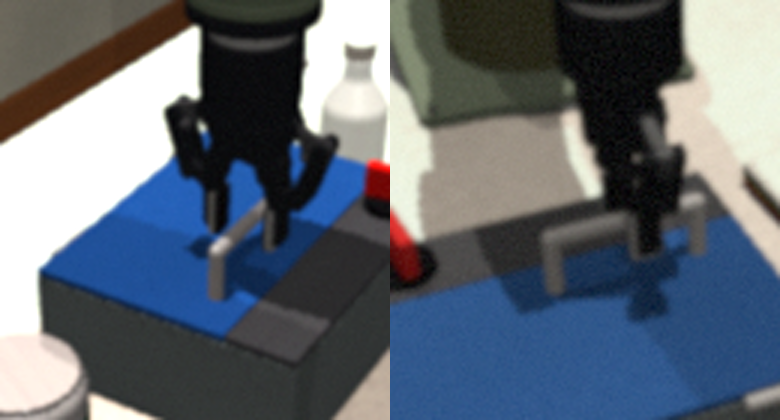

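Call:
send_rows([
  [[0,0,0,0,0,0,5],[0,0,0,0,0,0,5],[0,0,0,0,0,0,5],[0,0,0,0,0,0,5],[0,0,0,0,0,0,5],[0,0,0,0,0,0,5]],
], newtons=30)

```text
clock: 4.18
ee_pos: [0.5282, -0.0488, 0.1044]
eef_rot: [3.14, -0.005, 1.648]
ft_force: [-0.8, 0.4, -0.1]
finger_gap: 0.129
```

```bash
python3 look.py 6
```

```text
4.1833 [ 0.52821516 -0.04883747  0.10437589] [ 3.14035051 -0.00454189  1.64847754] [-0.76654872  0.37607766 -0.11656568] 0.12907314538358322
```

View pics/v6.png

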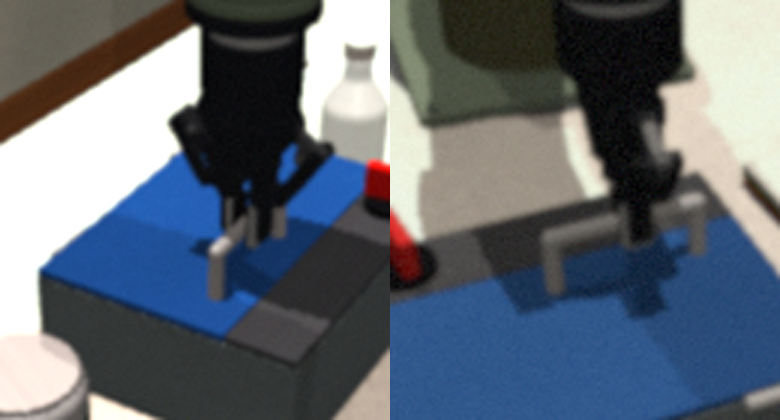

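The bar is gripped: the opening is about 11 mm. Next is a gentle tug.

Call:
send_rows([
  [[0,0,-0.12,0,0,0,5],[0,0,-0.12,0,0,0,5]],
])

```text
clock: 4.45
ee_pos: [0.5295, -0.0487, 0.1095]
eef_rot: [3.138, -0.005, 1.649]
ft_force: [10.9, -1.2, -43.5]
finger_gap: 0.123
```

Call:
send_rows([
  [[0,0,-0.12,0,0,0,5],[0,0,-0.12,0,0,0,5]],
])

```text
clock: 4.62
ee_pos: [0.5294, -0.0485, 0.1132]
eef_rot: [3.14, -0.005, 1.649]
ft_force: [6.7, -0.5, -34.6]
finger_gap: 0.121
```

Call:
send_rows([
  [[0,0,0.1,0,0,0,5]],
])

```text
clock: 4.7
ee_pos: [0.5286, -0.0485, 0.1104]
eef_rot: [-3.141, -0.006, 1.649]
ft_force: [-10.8, -0.9, 0.9]
finger_gap: 0.12
```

```bash
python3 look.py 7
```

```text
4.7 [ 0.52856977 -0.04848819  0.11040123] [-3.14079636 -0.00554187  1.64904531] [-10.84901483  -0.87689297   0.91892784] 0.12032164502623888
```

View pics/v7.png

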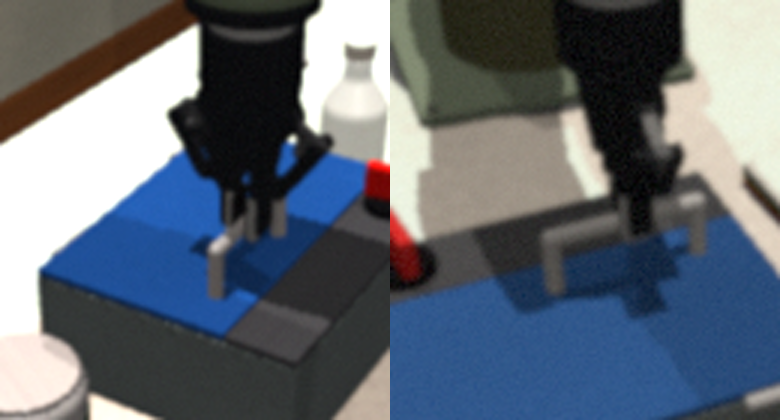

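The lid is caught: it pulled about 40 N without opening. I'll let go of the handle and go to the knob.

Call:
send_rows([
  [[0,0,0,0,0,0,85],[0,0,0,0,0,0,85],[0,0,0,0,0,0,85],[0,0,0,0,0,0,85],[0,0,-0.3,0,0,0,85],[0,0,-0.6,0,0,0,85],[0,0,-0.8,0,0,0,60],[0,0,-0.8,0,0,0,60]],
])

```text
clock: 5.47
ee_pos: [0.5284, -0.0486, 0.1744]
eef_rot: [-3.139, -0.006, 1.65]
ft_force: [0.4, 0.0, 0.4]
finger_gap: 0.739
```

Call:
send_rows([
  [[0,0,0,0,0,7,60],[0,0,0,0,0,7,60],[0,0,0,0,0,7,60],[0,0,0,0,0,7,60],[0,0,0,0,0,7,60],[0,0,0,0,0,7,60],[0,0,0,0,0,7,60],[0,0,0,0,0,7,60]],
])

```text
clock: 6.13
ee_pos: [0.5318, -0.0485, 0.1854]
eef_rot: [3.141, -0.014, 0.651]
ft_force: [-0.7, 0.5, -0.6]
finger_gap: 0.706
```

```bash
python3 look.py 8; python3 -c "
from station import monitor;print(monitor.get_state()['q'])"
```

```text
6.1333 [ 0.53180017 -0.04848602  0.18535814] [ 3.14081028 -0.01431411  0.65147071] [-0.68086976  0.46324088 -0.57422543] 0.7059751589765778
[-0.09297688  0.67518043  0.239497    1.67732339 -0.21956452  0.80427632
 -0.66842135]
```

Call:
send_rows([
  [[0,0,0,0,0,7,60],[0,0,0,0,0,7,60],[0,0,0,0,0,7,60],[0,0,0,0,0,7,60],[0,0,0,0.0,-0.6,3,60],[0,0,0,0,0,0,60]],
])

```text
clock: 6.73
ee_pos: [0.5321, -0.0477, 0.1875]
eef_rot: [-3.134, -0.004, 0.12]
ft_force: [-0.7, 0.2, 0.7]
finger_gap: 0.703
```

Call:
send_rows([
  [[-0.33,0.64,0,0,0,0,60],[-0.33,0.64,0,0,0,0,60],[-0.33,0.64,0,0,0,0,60],[-0.33,0.64,0,0,0,0,60],[-0.33,0.64,0,0,0,0,60],[-0.33,0.64,0,0,0,0,60],[-0.33,0.64,0,0,0,0,60],[-0.33,0.64,0,0,0,0,60]],
])

```text
clock: 7.4
ee_pos: [0.4846, -0.185, 0.1874]
eef_rot: [-3.132, -0.009, 0.18]
ft_force: [0.2, 0.3, -0.4]
finger_gap: 0.704
```

Call:
send_rows([
  [[0,0,0,0,0,0,60]],
])

```text
clock: 7.48
ee_pos: [0.4833, -0.1884, 0.1879]
eef_rot: [-3.133, -0.009, 0.183]
ft_force: [-0.3, -0.4, 1.2]
finger_gap: 0.703
```

```bash
python3 - <<'E'
from station import monitor,cams,arm
import cv2,numpy as np
t=monitor.get_state();print(t["ee_pos"],t["eef_rot"],t["finger_gap"])
s=cams.snapshot("wrist"); a=s["img"][:,:,::-1]
def P(X):
    q=s["K"]@(s["R"]@np.array(X)+s["t"]);return q[:2]/q[2]
print(P([.479,-.190,.146]),P([.499,-.190,.146]),P([.479,-.170,.146]))
cv2.imwrite(f"pics/w9.png",np.clip(a*1.6,0,255).astype(np.uint8))
E
```

```text
[ 0.48332441 -0.18841345  0.18786654] [-3.1332332  -0.00865946  0.18254001] 0.702697526306683
[325.56041513 264.54707985] [331.66928083 234.11159356] [293.75574594 258.90615337]
```

View pics/w9.png

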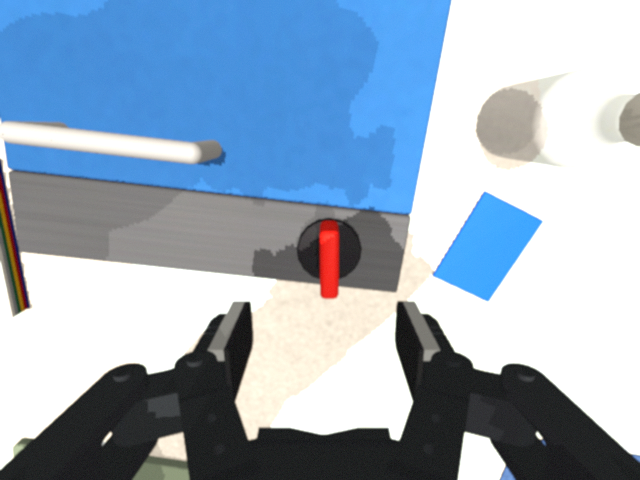

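Call:
send_rows([
  [[-0.2,0.13,0.4,0,0,0,50],[0,0,0.45,0,0,0,50],[0,0,0.45,0,0,0,50],[0,0,0.45,0,0,0,50],[0,0,0.45,0,0,0,50],[0,0,0.4,0,0,0,50],[0,0,0,0,0,0,50]],
])

```text
clock: 8.12
ee_pos: [0.4828, -0.1852, 0.1217]
eef_rot: [-3.13, -0.016, 0.218]
ft_force: [0.2, -0.1, -0.2]
finger_gap: 0.584
```

Call:
send_rows([
  [[-0.22,0.24,0,-0.6,-0.9,1.9,45],[0,0,0,0,0,0,45],[0,0,0.3,0,0,0,45],[0,0,0.3,0,0,0,45],[0,0,0,0,0,0,45]],
])

```text
clock: 8.53
ee_pos: [0.4796, -0.1917, 0.1072]
eef_rot: [3.141, -0.001, 0.19]
ft_force: [-0.0, -0.3, -0.3]
finger_gap: 0.525
```

```bash
cat > look2.py <<'E'
import sys
from station import monitor,cams,arm
import cv2,numpy as np
t=monitor.get_state();e=t["ee_pos"];k=sys.argv[1]
print(t["clock"],e,t["eef_rot"],t["ft_force"],t["finger_gap"])
out=[]
for n in ["side","scene","wrist"]:
    s=cams.snapshot(n)
    x0,y0=dict(side=(345,126),scene=(150,150),wrist=(200,150))[n]
    w=260 if n=="wrist" else 100
    a=s["img"][y0:y0+w*14//10,x0:x0+w,::-1];out.append(cv2.resize(np.clip(a*1.6,0,255).astype(np.uint8),(260,364),interpolation=cv2.INTER_CUBIC))
cv2.imwrite(f"pics/v{k}.png",np.hstack(out))
E
python3 look2.py 10
```

```text
8.5333 [ 0.47960441 -0.19165141  0.10722678] [ 3.14103729e+00 -6.25443894e-04  1.90392049e-01] [-0.03502094 -0.33703252 -0.28484329] 0.5251974652838433
```

View pics/v10.png

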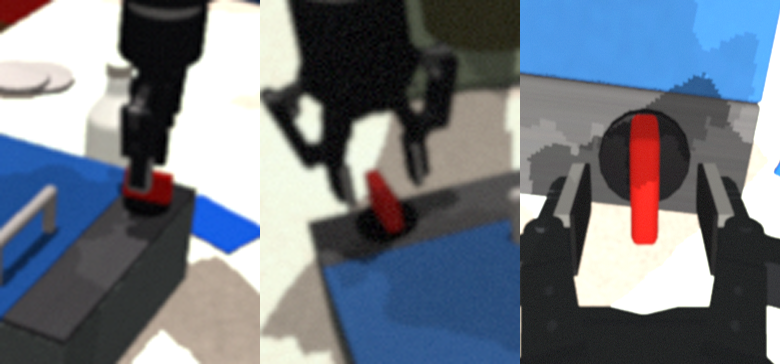

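Good alignment: the fingers straddle the wing, which stands upright in the wrist view. Next I descend 8 mm more and close.

Call:
send_rows([
  [[0,0,0.2,0,0,0,40],[0,0,0.15,0,0,0,30],[0,0,0,0,0,0,4],[0,0,0,0,0,0,4],[0,0,0,0,0,0,4],[0,0,0,0,0,0,4],[0,0,0,0,0,0,4]],
], newtons=50)

```text
clock: 9.27
ee_pos: [0.4801, -0.1922, 0.0994]
eef_rot: [3.14, -0.002, 0.19]
ft_force: [0.7, 0.3, -0.3]
finger_gap: 0.128
```

Call:
send_rows([
  [[0,0,0,0,0,-5,4],[0,0,0,0,0,-7,4],[0,0,0,0,0,-7,4],[0,0,0,0,0,-7,4]],
])

```text
clock: 9.6
ee_pos: [0.4797, -0.1913, 0.0994]
eef_rot: [3.14, -0.001, 0.654]
ft_force: [-0.9, 1.3, -0.5]
finger_gap: 0.132
```

Call:
send_rows([
  [[0,0,0,0,0,-7,4],[0,0,0,0,0,-7,4],[0,0,0,0,0,-7,4],[0,0,0,0,0,-7,4],[0,0,0,0,0,-7,4],[0,0,0,0,0,-5,4],[0,0,0,0,0,0,4]],
])

```text
clock: 10.18
ee_pos: [0.4785, -0.1905, 0.0994]
eef_rot: [-3.141, -0.001, 1.377]
ft_force: [0.5, 1.6, -0.5]
finger_gap: 0.128
```

```bash
python3 look2.py 11
```

```text
10.1833 [ 0.47847672 -0.19052317  0.09936877] [-3.14056325e+00 -1.02162424e-03  1.37690502e+00] [ 0.46778351  1.5805236  -0.52779031] 0.1276473596572496
```

View pics/v11.png

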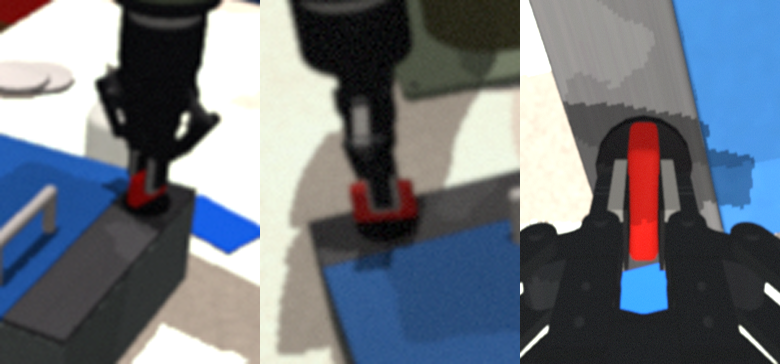

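Call:
send_rows([
  [[0,0,0,0,0,0,40],[0,0,0,0,0,0,40],[0,0,0,0,0,0,40],[0,0,0,0,0,0,40],[0,0,-0.6,0,0,0,60],[0,0,-0.8,0,0,0,85],[0,0,-0.8,0,0,-4,85],[0,0,-0.8,0,0,-5,85]],
])

```text
clock: 11.0
ee_pos: [0.4771, -0.1899, 0.1737]
eef_rot: [-3.134, -0.001, 1.519]
ft_force: [-0.0, -0.7, 0.5]
finger_gap: 0.989
```

Call:
send_rows([
  [[0,0,0,0,0,-5,85],[0,0,0,0,0,0,85]],
])

```text
clock: 11.17
ee_pos: [0.4784, -0.1905, 0.1774]
eef_rot: [-3.139, 0.001, 1.613]
ft_force: [-0.3, -0.2, -0.2]
finger_gap: 0.993
```

Call:
send_rows([
  [[0.68,0.28,0,0,0,-1,85],[0.68,0.28,0,0,0,-1,85],[0.68,0.28,0,0,0,0,85],[0.68,0.28,0,0,0,0,85],[0.68,0.28,0,0,0,0,85],[0.68,0.28,0,0,0,0,85],[0.68,0.28,0,0,0,0,85],[0.68,0.28,0,0,0,0,85]],
])

```text
clock: 11.83
ee_pos: [0.5263, -0.05, 0.1747]
eef_rot: [-3.136, 0.002, 1.614]
ft_force: [0.4, 0.3, 0.4]
finger_gap: 0.996
```

Call:
send_rows([
  [[0,0,0,0,0,0,85],[0,0,0,0,0,0,85]],
])

```text
clock: 12.0
ee_pos: [0.5269, -0.0459, 0.1737]
eef_rot: [-3.135, 0.0, 1.612]
ft_force: [-1.3, -0.3, -0.2]
finger_gap: 0.998
```

Call:
send_rows([
  [[-0.2,0.06,0.3,-0.4,0,-2,85],[0,0,0.4,0,0,0,85],[0,0,0.4,0,0,0,85],[0,0,0.4,0,0,0,85],[0,0,0,0,0,0,85]],
])

```text
clock: 12.42
ee_pos: [0.5277, -0.0537, 0.1339]
eef_rot: [-3.142, 0.001, 1.635]
ft_force: [1.1, -0.4, -1.1]
finger_gap: 0.995
```

Call:
send_rows([
  [[0.18,0.03,0.3,0,0,-0.5,85],[0,0,0.4,0,0,0,85],[0,0,0.4,0,0,0,70],[0,0,0.1,0,0,0,50],[0,0,0,0,0,0,30],[0,0,0,0,0,0,30]],
])

```text
clock: 12.92
ee_pos: [0.5282, -0.05, 0.1029]
eef_rot: [3.141, 0.002, 1.639]
ft_force: [-0.5, 0.9, 0.3]
finger_gap: 0.447
```

```bash
python3 look.py 12
```

```text
12.9167 [ 0.52815952 -0.05004227  0.10289908] [3.14123400e+00 1.76791492e-03 1.63873245e+00] [-0.45424528  0.85254313  0.3180506 ] 0.44736816407856417
```

View pics/v12.png

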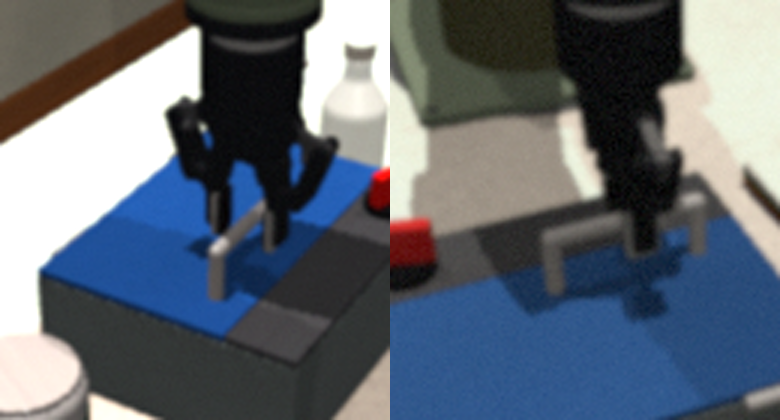

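Fingers straddle the bar and the knob stands turned. Closing, then a gentle lift.

Call:
send_rows([
  [[0,0,0,0,0,0,4],[0,0,0,0,0,0,4],[0,0,0,0,0,0,4],[0,0,0,0,0,0,4],[0,0,0,0,0,0,4],[0,0,-0.1,0,0,0,4],[0,0,-0.1,0,0,0,4]],
], newtons=40)

```text
clock: 13.6
ee_pos: [0.5303, -0.05, 0.1092]
eef_rot: [3.136, 0.002, 1.639]
ft_force: [9.9, -0.1, -8.5]
finger_gap: 0.122
```

Call:
send_rows([
  [[0,0.03,-0.12,0,0,0,4],[0,0.03,-0.12,0,0,0,4]],
])

```text
clock: 13.77
ee_pos: [0.5329, -0.0498, 0.1155]
eef_rot: [3.134, 0.002, 1.639]
ft_force: [6.2, -0.1, -8.0]
finger_gap: 0.123
```

Call:
send_rows([
  [[0,0.17,-0.36,0,0,0,4],[0,0.19,-0.35,0,0,0,4],[0,0.22,-0.34,0,0,0,4],[0,0.24,-0.32,0,0,0,4]],
])

```text
clock: 14.1
ee_pos: [0.5529, -0.0484, 0.1504]
eef_rot: [3.136, 0.002, 1.639]
ft_force: [3.5, -0.1, -10.0]
finger_gap: 0.122
```

```bash
python3 look.py 13
```

```text
14.1 [ 0.55288082 -0.04836584  0.15042722] [3.13643654e+00 1.62488511e-03 1.63888429e+00] [  3.48548571  -0.14244352 -10.02967444] 0.12239790130423633
```

View pics/v13.png

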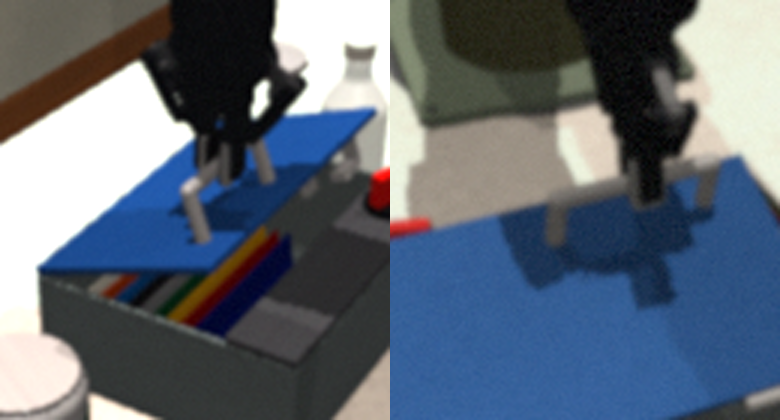

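Call:
send_rows([
  [[0,0.27,-0.29,0,0,0,4],[0,0.29,-0.27,0,0,0,4],[0,0.31,-0.25,0,0,0,4],[0,0.33,-0.23,0,0,0,4]],
])

```text
clock: 14.53
ee_pos: [0.576, -0.0468, 0.1749]
eef_rot: [-3.132, 0.001, 1.638]
ft_force: [-12.1, 0.4, 6.8]
finger_gap: 0.122
```

Call:
send_rows([
  [[0,0.31,-0.24,0,0,0,4],[0,0.33,-0.22,0,0,0,4]],
])

```text
clock: 14.7
ee_pos: [0.5898, -0.0458, 0.1856]
eef_rot: [-3.126, 0.001, 1.638]
ft_force: [-1.2, 0.5, -7.0]
finger_gap: 0.121
```

Call:
send_rows([
  [[0,0.34,-0.19,0,0,0,4],[0,0.36,-0.16,0,0,0,4],[0,0.37,-0.13,0,0,0,4]],
])

```text
clock: 14.95
ee_pos: [0.6135, -0.0441, 0.1972]
eef_rot: [-3.118, 0.001, 1.638]
ft_force: [-7.1, 0.8, 8.0]
finger_gap: 0.119
```

```bash
python3 look.py 14
```

```text
14.95 [ 0.61349865 -0.04408706  0.19723619] [-3.11811947e+00  8.46583463e-04  1.63789271e+00] [-7.06156211  0.76482516  8.04374262] 0.1186114925789496
```

View pics/v14.png

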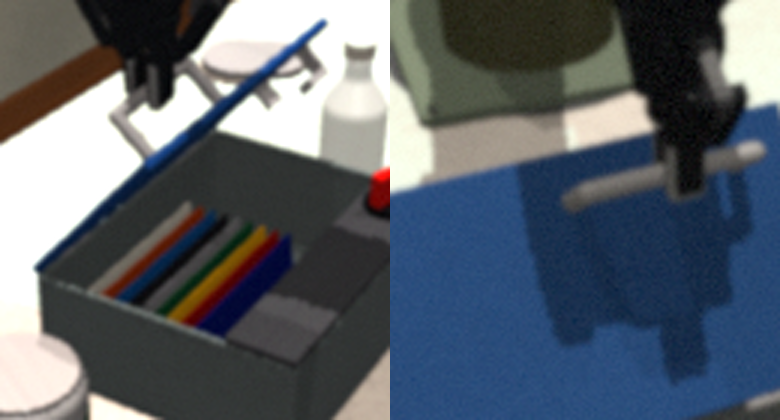

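Call:
send_rows([
  [[0,0.35,-0.12,0,0,0,4],[0,0.36,-0.08,0,0,0,4],[0,0,0,0,0,0,4],[0,0,0,0,0,0,4],[0,0,0,0,0,0,4]],
])

```text
clock: 15.47
ee_pos: [0.6292, -0.0431, 0.2019]
eef_rot: [-3.114, 0.001, 1.638]
ft_force: [-2.1, 0.6, 5.5]
finger_gap: 0.119
```

Call:
send_rows([
  [[0,0,0,0,0,0,4],[0,0,0,0,0,0,4],[0,0,0,0,0,0,4],[0,0,0,0,0,0,4]],
])

```text
clock: 15.8
ee_pos: [0.6278, -0.0431, 0.2016]
eef_rot: [-3.114, 0.001, 1.638]
ft_force: [-1.1, 0.4, 2.5]
finger_gap: 0.12
```

```bash
python3 look.py 15;  python3 - <<'E'
from station import cams
import cv2,numpy as np
s=cams.snapshot("scene");cv2.imwrite("pics/sc16.png",np.clip(s["img"][:,:,::-1]*1.6,0,255).astype(np.uint8))
E
```

```text
15.8 [ 0.62783461 -0.04313772  0.20161101] [-3.11413730e+00  1.12854212e-03  1.63753953e+00] [-1.13638959  0.39759219  2.46870201] 0.11992843689618773
```

View pics/v15.png

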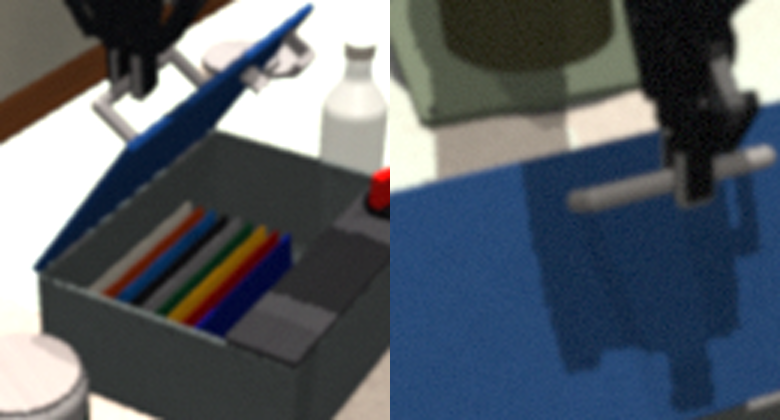

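View pics/sc16.png

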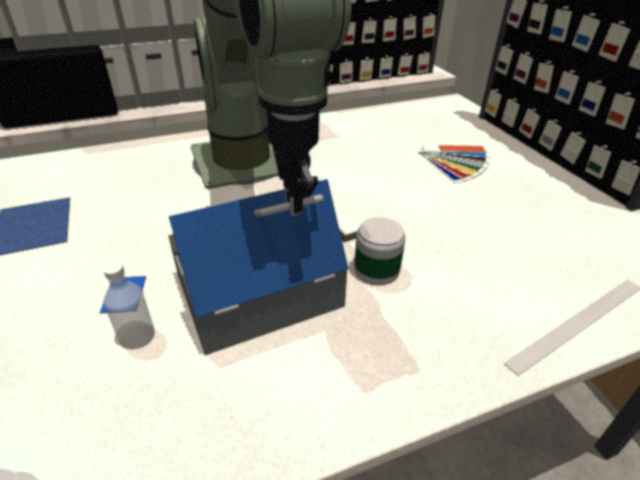

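Call:
send_rows([
  [[0,0.04,0,0,0,0,4],[0,0,0,0,0,0,4],[0,0,0,0,0,0,4],[0,0,0,0,0,0,4],[0,0,0,0,0,0,4],[0,0,0,0,0,0,4],[0,0,0,0,0,0,4],[0,0,0,0,0,0,4]],
])

```text
clock: 16.62
ee_pos: [0.6288, -0.0431, 0.2019]
eef_rot: [-3.114, 0.001, 1.638]
ft_force: [-2.1, -0.5, 4.0]
finger_gap: 0.12
```

```bash
python3 look.py 17
```

```text
16.6167 [ 0.62880694 -0.04307583  0.20189113] [-3.11386633e+00  1.13908626e-03  1.63753612e+00] [-2.06112332 -0.49646091  3.95413296] 0.12027502396866835
```

```bash
python3 - <<'E'
from fit import *
x=[.558,-.100,.0726]
for d in (48,52,56,60):
    a=np.radians(d);p=np.array([.115-.170*np.cos(a)-.008*-np.sin(a),-.14,.1+.170*np.sin(a)+.008*np.cos(a)]);print(d,pr("side",T(x,p)))
E
```

```text
48 [379.37449938 142.11214475]
52 [376.13909549 138.62264399]
56 [372.71692416 135.34753808]
60 [369.13035325 132.307754  ]
```

Call:
send_rows([
  [[0,0.2,-0.04,0,0,0,4],[0,0.15,-0.03,0,0,0,4],[0,0,0,0,0,0,4],[0,0,0,0,0,0,4],[0,0,0,0,0,0,4],[0,0,0,0,0,0,4],[0,0,0,0,0,0,4],[0,0,0,0,0,0,4]],
])

```text
clock: 17.38
ee_pos: [0.6368, -0.0425, 0.2038]
eef_rot: [-3.109, 0.001, 1.637]
ft_force: [-4.4, 0.3, 5.3]
finger_gap: 0.123
```

Call:
send_rows([
  [[0,0,0,0,0,0,4],[0,0,0,0,0,0,4],[0,0,0,0,0,0,4],[0,0,0,0,0,0,4]],
])

```text
clock: 17.72
ee_pos: [0.6367, -0.0425, 0.2038]
eef_rot: [-3.109, 0.001, 1.638]
ft_force: [-3.0, 0.9, 4.4]
finger_gap: 0.125
```

```bash
python3 look.py 18
```

```text
17.7167 [ 0.63670851 -0.04250097  0.20384291] [-3.10899788e+00  1.03772419e-03  1.63750984e+00] [-3.02702195  0.90815391  4.38946363] 0.12497808325892225
```

View pics/v18.png

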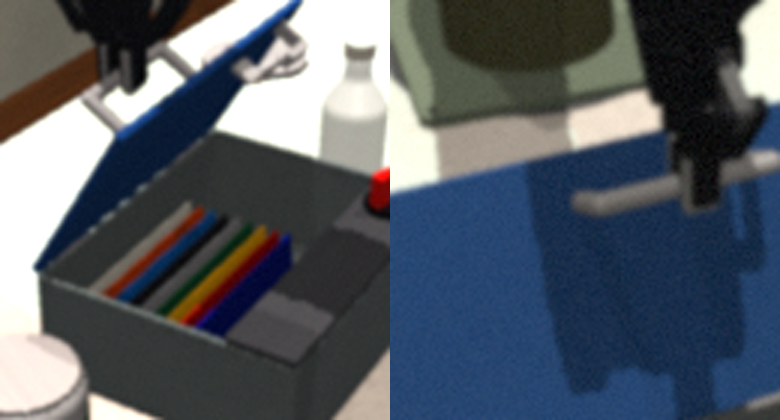

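```bash
python3 - <<'E'
from station import monitor,arm
print(arm.close_job()); t=monitor.get_state();print(t["clock"],t["ee_pos"],t["ft_force"],t["finger_gap"])
E
```

```text
the job is handed in; nothing more can be done
None
the job is handed in; nothing more can be done
```

The lid is open at about 56 degrees, held by the gripper on the handle, and I handed the job in at about 17.7 s. No verdict came back.

- **Catch:** I tugged the handle first. It pulled back with about 40 N at the wrist and the lid stayed shut, so it was caught. I turned the knob about 68 degrees anticlockwise, let go of it, gripped the handle again and lifted the lid round its hinge. It came up with about 8–10 N.
- **Last checks:**
  - **Lid angle:** the side picture puts it at about 56 degrees; the tool position suggests a few degrees more.
  - **Steadiness:** the tool moved only about 0.1 mm over the last 0.3 s.
  - **Grip:** the opening is about 11 mm, so the bar is between the fingers.
  - **Other things on the counter:** the tin and bottle look unmoved. I could only partly see the strip pack and panel, and measured none of them. I did not check the pictures after handing in.
- **What went wrong or disagreed:**
  - **First grasp:** it closed above the bar, because in the pictures the fingertips sat about 25 mm higher than the reported tool position. I corrected for this by eye.
  - **Tug force:** the tug was stronger than intended. It was over the 20 N you described but under the 60 N limit, and the pads slipped a few millimetres on the bar.
  - **Finger opening:** it crept from 0.119 to 0.125 during the final hold. The bar still looked well inside the pads.

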